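# Load the roller end nests and hold the dead-man lever

### The arm

A 6-joint arm with a two-finger parallel gripper is mounted at the origin on the work surface. World frame = base frame: x ahead of the robot, y to its left, z up, the work surface at z = 0. Lengths are in m, angles in rad, forces in N, time in s.
With the tool pointing down it reaches from about 0.325 to 0.9 m from the base axis. Payload 3.5 kg.
Tool frame: the origin (TCP) lies between the finger pads; the fingertips stand ctrl.tip_extent ahead of it and the grasp point (between the pads) lies 6 mm ahead of it (ctrl.tip_extent is the distance from the TCP to the fingertips, in m); z points along the fingers, y is the direction in which the jaws open and shut (so a half turn about z gives the same grasp; the last joint's range is limited). The gripper opens to 85 mm and grips with 20 to 120 N. Pads are 22 mm wide; open, the fingers measure 114 mm over their backs; the gripper's body (76 mm by 85 mm) begins 54 mm behind the grasp point. The pads swing forward as they close: fully open they stand 13 mm farther back than shut.
Start: joints at [-1.445, 0.276, -0.026, 1.268, 0, 1.467], TCP at [0.142, -0.609, 0.256] pointing down, gripper open.
Joint ranges: [-3.12, 3.12], [-0.85, 1.88], [-1.08, 1.24], [-1.95, 2.15], [-1.57, 1.53], [-3.14, 3.14]. Speed limits (rad/s): [2.57, 2.57, 3.14, 3.14, 3.14, 3.14].

### API

Orientations are given as a unit quaternion [w, x, y, z].
In Python, from cell import ctrl, hand, kinematics, cams, order gives the robot as it stands. Calls block until the motion is done:
- ctrl.reach(position, orientation): joint-space move of the TCP to a pose.
- ctrl.line_to(position, max_speed=0.15, orientation=None, max_force=None): straight line of the TCP; orientation=None keeps the orientation; max_speed is the mean speed in m/s. With max_force (N) it stops when the force on the tool has changed by that much, and returns True; else False.
- ctrl.set_joints(angles): joint-space move.
- hand.let_go() and hand.gripper_close(): open the fingers fully, or close them until they stop; the grip force is fixed at half the most.
- ctrl.wait(seconds).
- kinematics.inverse_kinematics(position, orientation): joint angles nearest the present ones, or None.
- ctrl.read_state(): the state.
- cams.grab_frame(name): name is "side" or "top" or "wrist"; returns a dict with "img" (480x640x3 uint8, red, green, blue), "depth" (480x640 float32, m along the optical axis (not along the pixel's ray), 0 where there is no reading), "mtx" (3x3 intrinsics, pixels), "distortion" ([k1, k2, p1, p2, k3] as OpenCV has them; the pictures are not rectified), "camera_from_world" (4x4, takes a point from world to camera coordinates); the wrist camera has in their place "T_tool_cam" (4x4, takes a point from camera to tool coordinates, whose origin is the TCP and whose axes are the flange's). Camera axes: x right, y down, z forward; pixel columns grow to the right and rows downward; lengths in m; the calibration is good to about 2 mm. A picture is of the moment at which its call begins: read the wrist's pose just before it.
A pose or a line that the arm cannot do raises ctrl.IKError and nothing moves.
- order.hand_in(): hands the job in, once; it reports no verdict.
The state is a dict: "clock": time; "joint_positions": joint angles; "joint_velocities": joint speeds; "joint_efforts": joint torques, N m; "eef_pos": TCP position; "tool_rot": TCP orientation; "ft_force": force on the tool from outside, world axes, zero at the start; "moment": the same for the moment, N m; "width": opening from 0.0 (shut) to 1.0 (fully open).
Only numpy, scipy, OpenCV 4.12 (cv2) and the standard library are available. Lean on these libraries where they do the work, as an engineer would, in place of code of your own. Each camera call takes 0.05 s, during which the arm holds its last target.

### The job

Take the grey housing cap and the yellow bearing shield out of the steel tray and seat each fully home, flat, in the nest block whose pocket matches its shape, and let go of them. Only then press the red dead-man lever down with the gripper fingers to its middle position, where it is level and its pointer stands in the green band, never down to its bottom stop, and finish while still holding it there. Leave the three hex nuts and the idler shaft where they are.

Things in the scene. Friction and masses are not known exactly. Their poses are not given: they have to be found in the camera images.
- tray: fixed shallow steel tray, outer 150 (x) x 240 (y) x 13 mm high, walls and floor 3 mm thick; origin at the centre of its underside on the bench. The cap and the shield lie on its floor, one towards +y and one towards -y, either way round
- cap: loose grey cast housing cap, 0.5 kg: rectangular flange 80 (its x) x 56 (its y) x 14 mm thick, with a round upright boss 44 mm in diameter on its centre, from the flange up to 42 mm above the underside; origin at the centre of its underside, z up. Same after a half turn
- shield: loose yellow polymer bearing shield, 80 g: round disc 64 mm in diameter, 10 mm thick, with a round upright hub 38 mm in diameter on its centre, up to 36 mm above the underside; origin at the centre of its underside, z up
- nest_rect: fixed aluminium nest block, 112 (x) x 98 (y) x 25 mm high, with one rectangular pocket 85 (x) x 61 (y) mm, 10 mm deep, chamfered mouth 3 mm, at its centre, for the cap; origin at the centre of its underside on the bench. The two nest blocks may have changed places
- nest_rect_hole0 (a point): centre of the rectangular pocket's mouth, at the block's top face, 25 mm above the bench; axes as the block's. The pocket's floor is 10 mm below
- nest_round: fixed aluminium nest block, 112 (x) x 98 (y) x 25 mm high, with one round pocket 69 mm in diameter, 10 mm deep, chamfered mouth 3 mm, at its centre, for the shield; origin at the centre of its underside on the bench
- nest_round_hole0 (a point): centre of the round pocket's mouth, at the block's top face, 25 mm above the bench. The pocket's floor is 10 mm below
- stand: fixed grey stand of the dead-man lever: foot plate 225 x 90 x 12 mm reaching from 47.5 mm ahead (+x) to 177.5 mm behind (-x) of the pivot; two cheeks up to 120 mm high at the pivot; a white plate up to 133 mm high on the lever's +y side, 10 to 85 mm from the pivot, with a green band between two red ones. Origin on the bench, straight below the pivot; the lever points along the stand's -x, roughly towards the robot
- lever_pivot (a point): the lever's pivot axis (along the stand's y), 100 mm above the bench
- lever_pad (a point): centre of the flat top face of the lever's red grip, the place to press: 130 mm from the pivot along the lever and 12 mm above its centre line; the grip is 85 mm long, 30 mm wide, 24 mm thick. At rest the point is about 140 mm above the bench; with the lever level it is 112 mm above the bench and 130 mm from the pivot horizontally
- lever (a joint): lever angle in rad: 0 at rest (grip end raised 0.22 rad above level), grows as the grip is pressed down, 0.22 is level = the middle position (green band, 0.165 to 0.275), 0.44 is the bottom stop, which must not be reached. A spring drives it back up: about 4 N on the grip to start, 8 N at the middle, 12 N near the bottom
- nut1: bystander: loose zinc-plated hex nut, 30 mm across flats, 16 mm high, flat on the bench; origin at the centre of its underside
- nut2: bystander: loose zinc-plated hex nut, 30 mm across flats, 16 mm high, flat on the bench; origin at the centre of its underside
- nut3: bystander: loose zinc-plated hex nut, 30 mm across flats, 16 mm high, flat on the bench; origin at the centre of its underside
- shaft: bystander: worn steel idler shaft, 25 mm in diameter, 260 mm long, lying along its y in two blue V-blocks beyond the nests; origin at its centre, 36 mm above the bench
Mind the look-alikes: they are no part of the job. What is shaped like the nest_round but orange is not meant.

How it is judged:
By the outcome, as a careful person would: the job done as asked, in the order asked, and still so for the second after the job is handed in, while the arm keeps its last pose, push and grip.
It also fails if it takes over 72 s, if anything falls off the work surface, if the arm or the gripper's body presses on something with over 40 N, if the wrist force passes 120 N, or if a joint passes its speed limit or range.

## Working session

There is one attempt and no reset: what is moved stays moved. The work goes in short steps, each a Python script; the robot and the scene stay as the last script left them, time stands still between calls to the robot, and variables do not carry over. Pictures are saved under pics/ and viewed, and the job is handed in when it is done.

```bash
ls; mkdir -p pics
python3 - <<'E'
from cell import ctrl,cams
import cv2,numpy as np
print(ctrl.read_state(), ctrl.tip_extent)
for n in ["top","side","wrist"]:
    f=cams.grab_frame(n); cv2.imwrite(f"pics/a_{n}.png",f["img"][:,:,::-1]); print(n,f["mtx"],f["distortion"],f.get("camera_from_world",f.get("T_tool_cam")))
    np.savez(f"/tmp/a_{n}.npz",**f)
E
```

```text
pics
{'clock': 0.0, 'joint_positions': array([-1.44540586e+00,  2.77108474e-01, -2.78976113e-02,  1.26799929e+00,
       -9.40817045e-06,  1.46740723e+00]), 'joint_velocities': array([ 0.00031899, -0.00099699, -0.00069607, -0.00060785, -0.0018972 ,
       -0.00102781]), 'joint_efforts': array([ 7.57033358e-04, -4.45514166e+01,  2.95200258e+01,  1.65167655e-02,
       -2.25371440e-05, -8.46346182e-06]), 'eef_pos': array([ 0.1416458 , -0.60798763,  0.25516699]), 'tool_rot': array([-1.10440513e-03,  9.93464014e-01,  1.14140412e-01, -1.68540693e-05]), 'ft_force': array([ 0.08021707, -0.38800046, -0.08423445]), 'moment': array([-0.00908108, -0.04574212,  0.03974507]), 'width': 0.9969825268035364} 0.025
top [[511.87853789   0.         315.46980817]
 [  0.         511.87853789 240.86185833]
 [  0.           0.           1.        ]] [-0.14028701  0.          0.          0.          0.        ] [[ 0.00472895 -0.99996736  0.0065513   0.02241798]
 [-0.98085498 -0.00591382 -0.19464976  0.56907889]
 [ 0.19468215 -0.00550539 -0.98085093  0.95891127]
 [ 0.          0.          0.          1.      
[... 162 characters left out ...]
.         0.         0.       ] [[ 0.98947124 -0.14401443  0.0143702  -0.54435887]
 [-0.07677643 -0.60647053 -0.79139047  0.14621394]
 [ 0.12268675  0.78195482 -0.61114207  0.79811788]
 [ 0.          0.          0.          1.        ]]
wrist [[410.2301089    0.         317.5964584 ]
 [  0.         410.2301089  241.47403856]
 [  0.           0.           1.        ]] [-0.06181567  0.          0.          0.          0.        ] [[-1.05356573e-03 -9.65390556e-01 -2.60806374e-01  6.52894364e-02]
 [ 9.99998259e-01 -6.15491762e-04 -1.76136017e-03  1.37937419e-03]
 [ 1.53987630e-03 -2.60807775e-01  9.65389524e-01 -1.18339584e-01]
 [ 0.00000000e+00  0.00000000e+00  0.00000000e+00  1.00000000e+00]]
```

View pics/a_top.png

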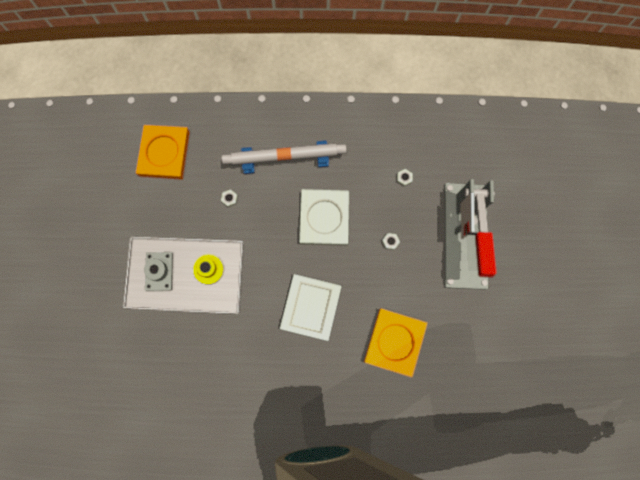

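View pics/a_side.png

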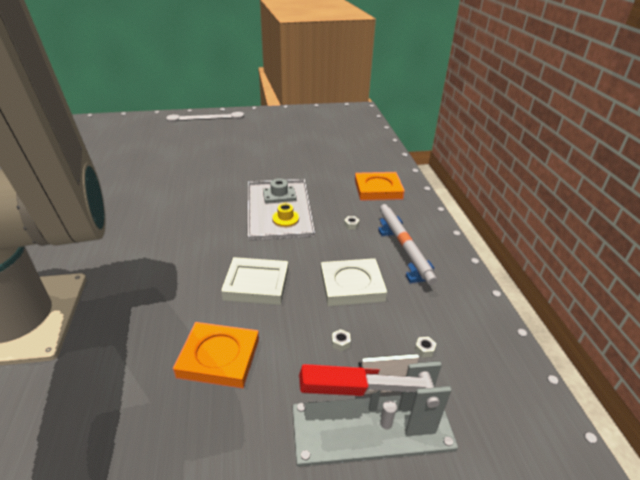

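View pics/a_wrist.png

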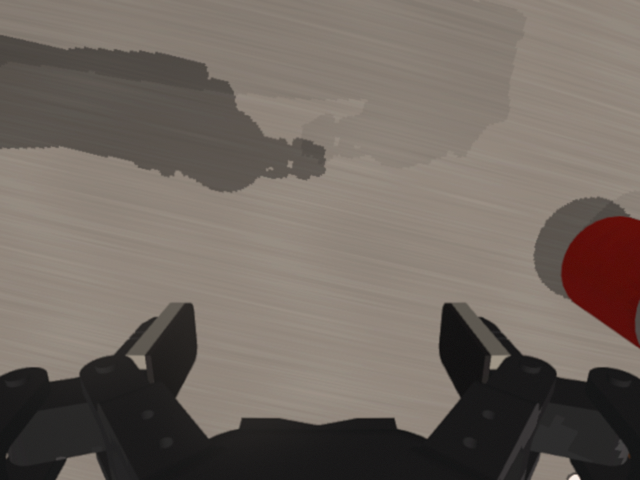

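The top view shows the cap at (157,269) and the shield at (207,268) in the tray. The white rectangular nest is at (311,307), the white round nest at (325,217), and the lever grip at about (485,254). The orange blocks are decoys. The wrist view shows a red post to the right near the start pose.

```bash
cat > h.py <<'E'
import numpy as np, cv2
from scipy.spatial.transform import Rotation as R
def cloud(f, Twc=None):
    if Twc is None: Twc=np.linalg.inv(f["camera_from_world"])
    d=f["depth"]; v,u=np.mgrid[0:480,0:640]
    p=cv2.undistortPoints(np.stack([u.ravel(),v.ravel()],1).astype(float)[:,None],f["mtx"],f["distortion"])[:,0]
    z=d.ravel().astype(float); P=np.c_[p*z[:,None],z]
    W=P@Twc[:3,:3].T+Twc[:3,3]
    W[z<=0]=np.nan
    return W.reshape(480,640,3)
def toolT(s):
    q=s["tool_rot"]; T=np.eye(4); T[:3,:3]=R.from_quat([q[1],q[2],q[3],q[0]]).as_matrix(); T[:3,3]=s["eef_pos"]; return T
def qdown(psi):
    # tool z down, tool y (jaw) axis at angle psi from world x ; returns wxyz
    y=np.array([np.cos(psi),np.sin(psi),0]); z=np.array([0,0,-1.]); x=np.cross(y,z)
    q=R.from_matrix(np.c_[x,y,z]).as_quat(); return np.array([q[3],q[0],q[1],q[2]])
E
python3 - <<'E'
from h import *
f=dict(np.load('/tmp/a_top.npz')); W=cloud(f); img=f["img"].astype(int)
print("bench z",np.nanmedian(W[380:400,100:200,2]))
def box(name,u0,u1,v0,v1,zlo,zhi):
    S=W[v0:v1,u0:u1]; m=(S[...,2]>zlo)&(S[...,2]<zhi); P=S[m]
    r=cv2.minAreaRect(P[:,:2].astype(np.float32)); print(name,m.sum(),"zmed",np.median(P[:,2]).round(4),"mean",P.mean(0).round(4),"rect",r)
box("tray",110,260,225,325,0.007,0.02)
box("capflange",140,177,245,295,0.009,0.024)
box("captop",140,177,245,295,0.035,0.06)
box("shieldtop",188,230,245,295,0.03,0.05)
box("shielddisc",188,230,245,295,0.009,0.05)
box("rect",275,345,270,345,0.018,0.035)
box("round",295,355,185,250,0.018,0.035)
box("foot",440,500,180,295,0.006,0.02)
S=img; red=(S[...,0]>180)&(S[...,1]<60)&(S[...,2]<60); red[:, :440]=False
P=W[red];P=P[~np.isnan(P[:,0])]; print("grip",len(P),P.mean(0)); print(cv2.minAreaRect(P[:,:2].astype(np.float32)), np.percentile(P[:,2],[2,20,50,80,98]))
for n,(u,v) in dict(nut1=(229,198),nut2=(405,177),nut3=(391,241)).items(): print(n,W[v-3,u-3:u+4:1,:2].mean(0))
f=dict(np.load('/tmp/a_side.npz')); W=cloud(f); print(np.nanmedian(W[130:150,300:350,2]))
box("side lever",290,440,350,400,0.09,0.2)
E
```

```text
bench z -0.0006411746650820671
tray 1797 zmed 0.0133 mean [0.5109 0.3028 0.0133] rect ((0.5067129731178284, 0.30022937059402466), (0.24190112948417664, 0.1521540731191635), 88.02852630615234)
capflange 662 zmed 0.0163 mean [0.5096 0.3444 0.0163] rect ((0.5115630030632019, 0.34946978092193604), (0.08137404173612595, 0.05744980275630951), 1.099489688873291)
captop 375 zmed 0.0443 mean [0.5112 0.3486 0.0441] rect ((0.5113078951835632, 0.3490263819694519), (0.04213882237672806, 0.04273155704140663), 52.37053298950195)
shieldtop 292 zmed 0.0386 mean [0.5177 0.2457 0.0384] rect ((0.5177924036979675, 0.24630530178546906), (0.03680381923913956, 0.0380093976855278), 24.00223159790039)
shielddisc 726 zmed 0.0149 mean [0.516  0.2446 0.0234] rect ((0.5138489007949829, 0.24616196751594543), (0.07116710394620895, 0.06179632991552353), 13.856781959533691)
rect 1556 zmed 0.0246 mean [0.4406 0.0348 0.0244] rect ((0.44077715277671814, 0.03466954827308655), (0.09840895980596542, 0.11289267241954803), 76.46695709228516)
round 1763 zmed 0.025 mean [0.6275 0.0075 0.0248] rect ((0.6286497116088867, 0.007534191012382507), (0.09809496253728867, 0.11389004439115524), 88.69606018066406)
foot 2570 zmed 0.0124 mean [ 0.5684 -0.2775  0.0124] rect ((0.5918503999710083, -0.30693763494491577), (0.12041682749986649, 0.2497900128364563), 87.28305053710938)
grip 557 [ 0.53137056 -0.28883496  0.14105834]
((0.5325400829315186, -0.2893125116825104), (0.027322692796587944, 0.07941925525665283), 87.09234619140625) [0.1314327  0.13598965 0.14109277 0.14597094 0.1500034 ]
nut1 [0.67439154 0.20802305]
nut2 [ 0.72301022 -0.16486576]
nut3 [ 0.5839849  -0.13135923]
0.0006271363385034201
side lever 4555 zmed 0.1255 mean [ 0.5844 -0.2876  0.1266] rect ((0.583835244178772, -0.28502240777015686), (0.05304371193051338, 0.1897394359111786), 83.65875244140625)
```

Run:
```python
from h import *
from cell import ctrl,kinematics
s=ctrl.read_state(); f=dict(np.load('/tmp/a_wrist.npz')); W=cloud(f,toolT(s)@f["T_tool_cam"])
print(W[260,600],W[250,630],W[230,600]); print("tool y",toolT(s)[:3,1])
f=dict(np.load('/tmp/a_side.npz')); 
for name,p in dict(traylook=[.47,.30,.25],cap=[.511,.349,.045],sh=[.5178,.2457,.04],rect=[.4407,.0347,.06],rnd=[.628,.0075,.05],lever=[.53,-.288,.14]).items():
    for psi in np.deg2rad([-180,-135,-90,-45,0,45,90,135]):
        q=kinematics.inverse_kinematics(p,qdown(psi)); print(name,round(np.rad2deg(psi)),None if q is None else np.round(q,2))
```

```text
[ 0.15878479 -0.85210412  0.04960511] [ 0.17516046 -0.85856966  0.06886618] [ 0.18138839 -0.86275302  0.02153295]
tool y [ 0.2267773  -0.97394506 -0.0017539 ]
traylook -180 [ 0.45  0.16 -0.18  1.23  0.   -1.12]
traylook -135 [ 0.45  0.16 -0.18  1.23  0.   -1.9 ]
traylook -90 [ 0.45  0.16 -0.18  1.23  0.   -2.69]
traylook -45 [ 0.45  0.16 -0.18  1.23  0.    2.81]
traylook 0 [ 0.45  0.16 -0.18  1.23  0.    2.02]
traylook 45 [ 0.45  0.16 -0.18  1.23  0.    1.24]
traylook 90 [ 0.45  0.16 -0.18  1.23  0.    0.45]
traylook 135 [ 0.45  0.16 -0.18  1.23  0.   -0.33]
cap -180 [ 0.49  0.45 -0.27  0.85  0.   -1.08]
cap -135 [ 0.49  0.45 -0.27  0.85  0.   -1.86]
cap -90 [ 0.49  0.45 -0.27  0.85  0.   -2.65]
cap -45 [ 0.49  0.45 -0.27  0.85  0.    2.85]
cap 0 [ 0.49  0.45 -0.27  0.85  0.    2.07]
cap 45 [ 0.49  0.45 -0.27  0.85  0.    1.28]
cap 90 [ 0.49  0.45 -0.27  0.85  0.    0.49]
cap 135 [ 0.49  0.45 -0.27  0.85  0.   -0.29]
sh -180 [ 0.33  0.39 -0.38  0.81  0.   -1.24]
sh -135 [ 0.33  0.39 -0.38  0.81  0.   -2.03]
sh -90 [ 0.33  0.39 -0.38  0.81  0.   -2.81]
sh -45 [ 0.33  0.39 -0.38  0.81 
[... 610 characters left out ...]
rnd -135 [-0.09  0.45 -0.25  0.87  0.   -2.45]
rnd -90 [-0.09  0.45 -0.25  0.87  0.    3.05]
rnd -45 [-0.09  0.45 -0.25  0.87  0.    2.27]
rnd 0 [-0.09  0.45 -0.25  0.87  0.    1.48]
rnd 45 [-0.09  0.45 -0.25  0.87  0.    0.69]
rnd 90 [-0.09  0.45 -0.25  0.87  0.   -0.09]
rnd 135 [-0.09  0.45 -0.25  0.87  0.   -0.88]
lever -180 [-0.6   0.32 -0.22  1.03  0.   -2.18]
lever -135 [-0.6   0.32 -0.22  1.03  0.   -2.96]
lever -90 [-0.6   0.32 -0.22  1.03  0.    2.54]
lever -45 [-0.6   0.32 -0.22  1.03  0.    1.75]
lever 0 [-0.6   0.32 -0.22  1.03  0.    0.97]
lever 45 [-0.6   0.32 -0.22  1.03  0.    0.18]
lever 90 [-0.6   0.32 -0.22  1.03  0.   -0.6 ]
lever 135 [-0.6   0.32 -0.22  1.03  0.   -1.39]
```

Run:
```python
from h import *
from cell import ctrl,cams
def look(n,p,psi=0):
    ctrl.reach(p,qdown(psi)); s=ctrl.read_state(); f=cams.grab_frame("wrist"); f["T"]=toolT(s)@f["T_tool_cam"]
    np.savez(f"/tmp/{n}.npz",**f); cv2.imwrite(f"pics/{n}.png",f["img"][:,:,::-1]); print(n,s["clock"],s["eef_pos"])
look("b_nest",[.55,.05,.27]); look("b_tray",[.511,.335,.25])
```

```text
b_nest 2.8833 [0.55015969 0.04924592 0.26997549]
b_tray 4.0417 [0.51144105 0.33409711 0.25005891]
```

View pics/b_nest.png

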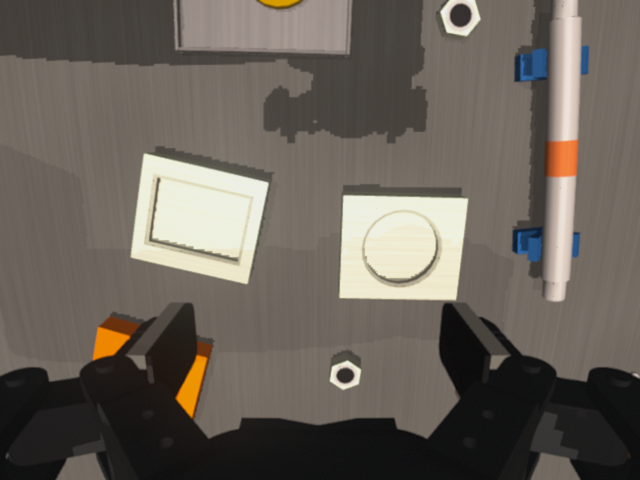

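View pics/b_tray.png

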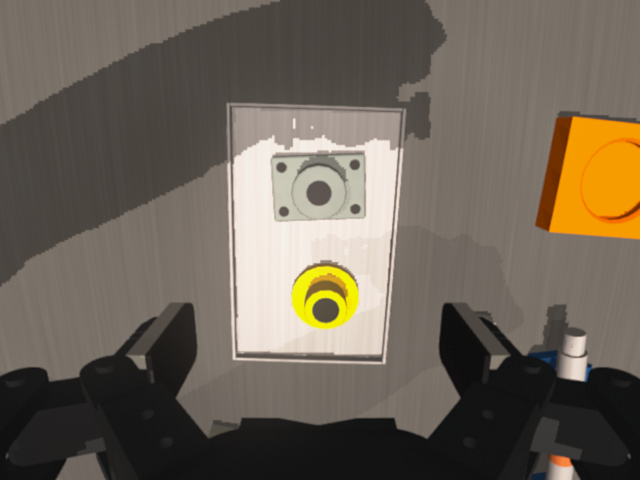

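Nest view: the rectangular nest is at (200,220) and the round nest at (402,247). Tray view: the cap boss is at (319,191) and the shield hub at (325,305).

```bash
cat >> h.py <<'E'
def box(W,name,u0,u1,v0,v1,zlo,zhi):
    S=W[v0:v1,u0:u1]; m=(S[...,2]>zlo)&(S[...,2]<zhi); P=S[m]
    r=cv2.minAreaRect(P[:,:2].astype(np.float32)); print(name,m.sum(),"zmed",np.median(P[:,2]).round(4),"rect",np.round(r[0],4),np.round(r[1],4),round(r[2],2), "minc",np.round(cv2.minEnclosingCircle(P[:,:2].astype(np.float32))[0],4))
E
python3 - <<'E'
from h import *
f=dict(np.load('/tmp/b_nest.npz')); W=cloud(f,f["T"])
print(np.nanmedian(W[100:150,120:200,2]))
box(W,"rect",120,290,140,300,0.018,0.035)
box(W,"rectpocket",160,240,185,250,0.008,0.0185)
box(W,"round",325,480,180,305,0.018,0.035)
box(W,"roundpocket",365,437,212,280,0.009,0.0185)
box(W,"nut3",320,370,345,400,0.011,0.02)
f=dict(np.load('/tmp/b_tray.npz')); W=cloud(f,f["T"])
box(W,"tray",210,420,90,370,0.009,0.016)
box(W,"capfl",255,385,140,235,0.014,0.024)
box(W,"capall",255,385,140,235,0.014,0.06)
box(W,"captop",255,385,140,235,0.038,0.055)
box(W,"shdisc",280,370,255,340,0.009,0.016)
box(W,"shall",280,370,255,340,0.009,0.06)
box(W,"shtop",280,370,255,340,0.032,0.055)
E
```

```text
0.0008205408627023902
rect 7381 zmed 0.0255 rect [0.4396 0.0362] [0.0991 0.1129] 76.28 minc [0.4401 0.036 ]
rectpocket 4784 zmed 0.0157 rect [0.4397 0.0365] [0.0608 0.0758] 84.91 minc [0.4401 0.0366]
round 8600 zmed 0.0255 rect [0.6272 0.0086] [0.0991 0.1128] 88.56 minc [0.6273 0.0091]
roundpocket 3905 zmed 0.0156 rect [0.6276 0.0083] [0.0668 0.0663] 2.37 minc [0.6275 0.0082]
nut3 733 zmed 0.0164 rect [ 0.5775 -0.1291] [0.0353 0.0303] 81.54 minc [ 0.5774 -0.1291]
tray 5383 zmed 0.0133 rect [0.5059 0.3005] [0.2405 0.1509] 88.07 minc [0.5062 0.3001]
capfl 3613 zmed 0.0176 rect [0.5116 0.3517] [0.0803 0.0563] 1.88 minc [0.5115 0.3521]
capall 6024 zmed 0.0184 rect [0.5116 0.3517] [0.0803 0.0563] 1.88 minc [0.5115 0.3521]
captop 2356 zmed 0.0457 rect [0.5116 0.3517] [0.0431 0.0431] 80.62 minc [0.5117 0.3519]
shdisc 1755 zmed 0.0135 rect [0.5174 0.2483] [0.0637 0.063 ] 75.58 minc [0.5171 0.2482]
shall 3452 zmed 0.0151 rect [0.5174 0.2483] [0.0637 0.063 ] 75.58 minc [0.5171 0.2482]
shtop 1444 zmed 0.0396 rect [0.5174 0.2487] [0.0369 0.0378] 1.26 minc [0.5173 0.2487]
```

Run:
```python
from h import *
from cell import ctrl,cams,hand
p1=np.deg2rad(1.7); p2=np.deg2rad(-13.7)
c=[.5116,.3517]; n=[.4397,.0362]
def st(t):
    s=ctrl.read_state(); print(t,round(s["clock"],2),s["eef_pos"].round(4),s["ft_force"].round(1),round(s["width"],3)); return s
ctrl.reach([*c,.10],qdown(p1)); st("above")
print(ctrl.line_to([*c,.044],max_speed=.08,max_force=15)); st("down")
hand.gripper_close(); st("closed")
ctrl.line_to([*c,.14],max_speed=.12); st("lift")
ctrl.reach([*n,.14],qdown(p2)); ctrl.wait(.2); s=st("over")
f=cams.grab_frame("wrist"); f["T"]=toolT(s)@f["T_tool_cam"]; np.savez("/tmp/c.npz",**f); cv2.imwrite("pics/c.png",f["img"][:,:,::-1])
```

```text
above 4.74 [0.5127 0.3513 0.1009] [-0.3  0.8  0.5] 1.006
False
down 5.59 [0.5118 0.3518 0.0441] [ 0.6  0.4 -0.3] 0.997
closed 6.06 [0.5125 0.3521 0.0449] [1.2 0.1 3.1] 0.496
lift 7.01 [0.5106 0.3512 0.1387] [ 0.2  0.3 -4.4] 0.497
over 8.43 [0.4404 0.037  0.1401] [ 0.   0.  -4.3] 0.496
```

View pics/c.png

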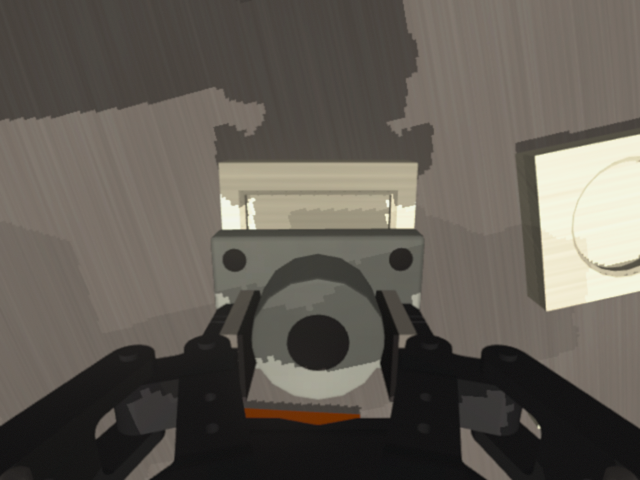

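The cap is held squarely. The flange spans columns 213–424, centred over the nest at 219–417, and its edges are parallel to the nest's. I'll check this numerically and then lower.

Run:
```python
from h import *
from cell import ctrl,cams,hand
f=dict(np.load('/tmp/c.npz')); W=cloud(f,f["T"])
box(W,"flange",205,430,225,310,0.105,0.118)
box(W,"nest",205,430,150,300,0.02,0.03)
n=[.4397,.0362]
def st(t):
    s=ctrl.read_state(); print(t,round(s["clock"],2),s["eef_pos"].round(4),s["ft_force"].round(1),round(s["width"],3)); return s
ctrl.line_to([*n,.075],max_speed=.1); st("near")
print(ctrl.line_to([*n,.054],max_speed=.03,max_force=10)); s=st("down")
```

```text
flange 10425 zmed 0.1128 rect [0.4436 0.0495] [0.0305 0.0805] 75.99 minc [0.4437 0.0485]
nest 8158 zmed 0.0256 rect [0.4472 0.0647] [0.0392 0.1127] 76.34 minc [0.4472 0.0655]
near 9.28 [0.4403 0.0362 0.0754] [-0.3  0.3 -3.7] 0.495
True
down 9.88 [0.4395 0.0362 0.0569] [-1.2  0.4  5.3] 0.491
```

Contact came at z=0.0569, which is the expected seated height (0.0449+0.012). Releasing, and then the shield.

Run:
```python
from h import *
from cell import ctrl,cams,hand
n=[.4397,.0362]; c=[.5174,.2485]
def st(t):
    s=ctrl.read_state(); print(t,round(s["clock"],2),s["eef_pos"].round(4),s["ft_force"].round(1),round(s["width"],3)); return s
hand.let_go(); st("open")
ctrl.line_to([*n,.15],max_speed=.15)
ctrl.reach([.4397,.072,.22],qdown(0)); ctrl.wait(.15); s=st("look")
f=cams.grab_frame("wrist"); f["T"]=toolT(s)@f["T_tool_cam"]; np.savez("/tmp/d.npz",**f); cv2.imwrite("pics/d.png",f["img"][:,:,::-1])
W=cloud(f,f["T"])
box(W,"cap flange",150,480,60,420,0.027,0.034)
box(W,"boss top",150,480,60,420,0.05,0.065)
box(W,"nest",150,480,60,420,0.022,0.0275)
ctrl.reach([*c,.10],qdown(0)); st("above")
print(ctrl.line_to([*c,.041],max_speed=.08,max_force=15)); st("down")
hand.gripper_close(); st("closed")
ctrl.line_to([*c,.14],max_speed=.12); st("lift")
n=[.6273,.0085]
ctrl.reach([*n,.14],qdown(0)); ctrl.wait(.2); s=st("over")
f=cams.grab_frame("wrist"); f["T"]=toolT(s)@f["T_tool_cam"]; np.savez("/tmp/e.npz",**f); cv2.imwrite("pics/e.png",f["img"][:,:,::-1])
```

```text
open 10.38 [0.4376 0.0363 0.0557] [-0.8  0.   1. ] 0.999
look 11.71 [0.4381 0.0717 0.2179] [-0.6 -0.4 -0.2] 1.0
cap flange 4090 zmed 0.0295 rect [ 0.4179 -0.0223] [0.2322 0.12  ] 69.11 minc [ 0.4136 -0.0206]
boss top 2783 zmed 0.0576 rect [0.4388 0.0362] [0.0431 0.043 ] 66.15 minc [0.4387 0.0358]
nest 11859 zmed 0.0254 rect [ 0.4532 -0.0369] [0.2382 0.2018] 68.62 minc [ 0.4383 -0.0367]
above 12.67 [0.5173 0.2478 0.1002] [ 0.1 -0.2 -0.3] 0.997
False
down 13.56 [0.5178 0.2487 0.0412] [-0.2  0.2  0. ] 0.997
closed 14.07 [0.5181 0.2488 0.0417] [-0.2 -0.4  4.7] 0.419
lift 15.04 [0.5166 0.2482 0.139 ] [-0.2  1.  -0.5] 0.423
over 16.27 [0.6268 0.0101 0.14  ] [-0.8 -0.1 -0. ] 0.422
```

View pics/d.png

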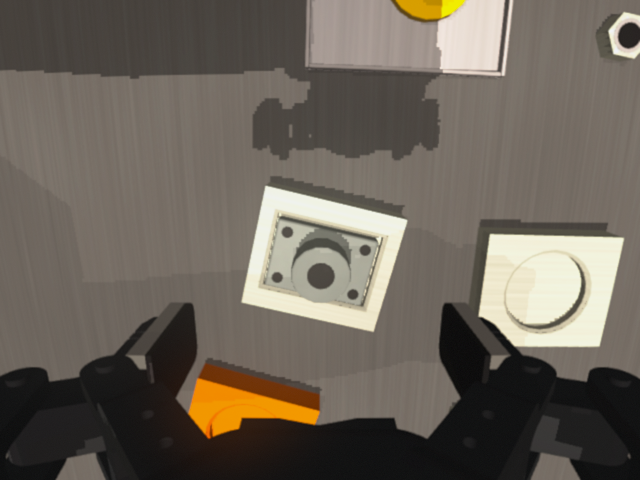

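View pics/e.png

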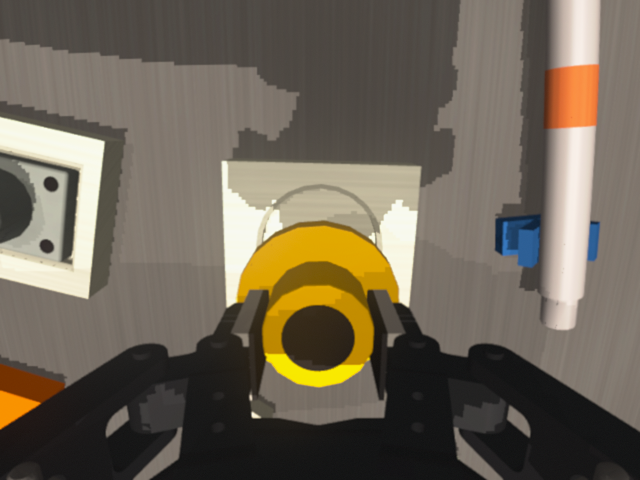

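The cap is seated: boss top at 0.0576 and flange top at 0.0295, with about +0.5 mm bias (expected 0.057 and 0.029). The shield is held level and centred over the round pocket at about (320,240). Lowering.

Run:
```python
from h import *
from cell import ctrl,cams,hand
n=[.6273,.0085]
def st(t):
    s=ctrl.read_state(); print(t,round(s["clock"],2),s["eef_pos"].round(4),s["ft_force"].round(1),round(s["width"],3)); return s
ctrl.line_to([*n,.072],max_speed=.1); st("near")
print(ctrl.line_to([*n,.051],max_speed=.03,max_force=10)); s=st("down")
```

```text
near 17.16 [0.6278 0.0084 0.0725] [ 0.1 -0.5 -1.8] 0.426
True
down 17.75 [0.6271 0.0085 0.0538] [-0.2 -0.2  4.8] 0.426
```

Run:
```python
from h import *
from cell import ctrl,cams,hand
n=[.6273,.0085]
def st(t):
    s=ctrl.read_state(); print(t,round(s["clock"],2),s["eef_pos"].round(4),s["ft_force"].round(1),round(s["width"],3)); return s
hand.let_go(); st("open")
ctrl.line_to([*n,.15],max_speed=.15)
ctrl.reach([.6273,.044,.22],qdown(0)); ctrl.wait(.15); s=st("look")
f=cams.grab_frame("wrist"); f["T"]=toolT(s)@f["T_tool_cam"]; np.savez("/tmp/g.npz",**f); cv2.imwrite("pics/g.png",f["img"][:,:,::-1])
W=cloud(f,f["T"])
box(W,"hub top",240,400,150,350,0.044,0.065)
box(W,"nest+disc",240,400,150,350,0.02,0.03)
ctrl.reach([.58,-.24,.30],qdown(0)); hand.gripper_close(); ctrl.wait(.1); s=st("look")
f=cams.grab_frame("wrist"); f["T"]=toolT(s)@f["T_tool_cam"]; np.savez("/tmp/l.npz",**f); cv2.imwrite("pics/l.png",f["img"][:,:,::-1])
```

```text
open 18.29 [0.626  0.0086 0.0529] [0.1 0.2 0.1] 1.002
look 19.65 [0.6257 0.0438 0.2175] [ 0.4 -0.  -0.4] 1.002
hub top 2030 zmed 0.0517 rect [0.6262 0.0087] [0.0372 0.0372] 89.73 minc [0.6263 0.0084]
nest+disc 13998 zmed 0.0255 rect [0.627  0.0085] [0.099  0.1126] 88.69 minc [0.6271 0.009 ]
look 21.72 [ 0.58   -0.2401  0.3   ] [-0.8  0.5  0.2] 0.0
```

View pics/g.png

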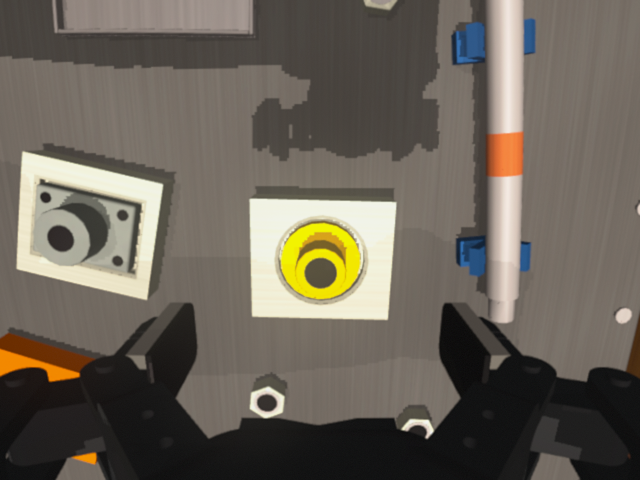

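View pics/l.png

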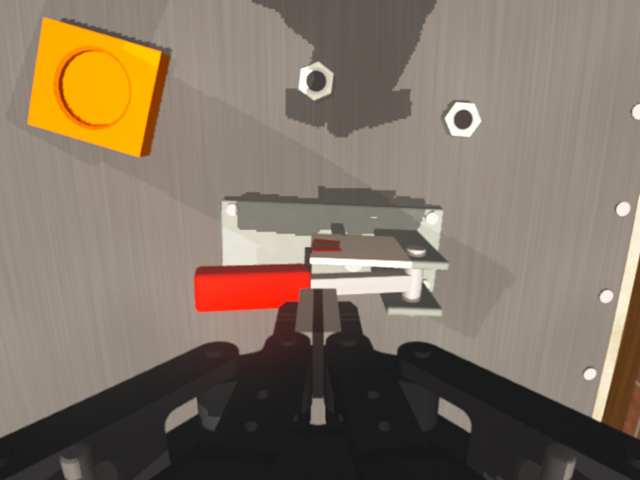

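The shield is seated: hub top at 0.0517 (expected 0.051), round in the pocket at (320,262). In the lever view the red grip spans columns 195–310 at row 287, and the pivot is at about (413,281). Next I'll fit the lever geometry.

Run:
```python
from h import *
for n in ["l","a_top"]:
    f=dict(np.load(f'/tmp/{n}.npz')); W=cloud(f,f.get("T")); I=f["img"].astype(int)
    m=(I[...,0]>120)&(I[...,1]<60)&(I[...,2]<60); 
    if n=="l": m[:250]=False; m[:,312:]=False
    else: m[:,:440]=False; m[:228]=False
    P=W[m]; P=P[(P[:,2]>.1)]
    # plane fit of top face robustly: z = a + b x + c y
    A=np.c_[P[:,:2],np.ones(len(P))]; k=np.ones(len(P),bool)
    for _ in range(15):
        c=np.linalg.lstsq(A[k],P[k,2],rcond=None)[0]; r=P[:,2]-A@c; k=np.abs(r)<max(.0015,1.5*np.std(r[k]) if _<3 else .0015)
    T=P[k]; r=cv2.minAreaRect(T[:,:2].astype(np.float32)); print(n,len(P),k.sum(),c.round(4),"slope",np.rad2deg(np.arctan(np.hypot(*c[:2]))),np.round(r[0],4),np.round(r[1],4),round(r[2],2),"z at c",c@[*r[0],1])
f=dict(np.load('/tmp/l.npz')); W=cloud(f,f["T"])
box(W,"foot",215,446,190,330,0.008,0.016)
m=(W[...,2]>.123)&(W[...,2]<.14); m[:225]=False;m[300:]=False;m[:,:310]=False;m[:,:]&=True
P=W[m]; print("plate/bits", np.round(cv2.minAreaRect(P[:,:2].astype(np.float32)),4) if 0 else cv2.minAreaRect(P[:,:2].astype(np.float32)))
for u,v in [(413,281),(413,290),(380,282),(360,284),(340,285),(416,250)]: print(u,v,W[v,u].round(4))
```

```text
l 4559 3518 [-0.2257 -0.0072  0.2589] slope 12.726524125936965 [ 0.5327 -0.2876] [0.0281 0.0806] 86.77 z at c 0.1407674842746022
a_top 646 390 [-0.216  -0.0218  0.2495] slope 12.248357758467257 [ 0.5316 -0.2887] [0.028  0.0811] 86.55 z at c 0.14100916820041748
foot 9478 zmed 0.0126 rect [ 0.592  -0.2897] [0.0891 0.225 ] 87.25 minc [ 0.5919 -0.2903]
plate/bits ((0.6143913865089417, -0.28020575642585754), (0.03009251318871975, 0.08235195279121399), 87.63517761230469)
413 281 [ 0.6563 -0.2919  0.1086]
413 290 [ 0.6569 -0.2998  0.1083]
380 282 [ 0.6288 -0.2907  0.1138]
360 284 [ 0.6126 -0.2907  0.1181]
340 285 [ 0.5968 -0.2901  0.1216]
416 250 [ 0.657  -0.2657  0.1093]
```

Run:
```python
from h import *
from cell import ctrl,cams,hand
q=qdown(np.deg2rad(87.25)); p=[.5271,-.2866]
def st(t):
    s=ctrl.read_state(); print(t,round(s["clock"],2),s["eef_pos"].round(4),s["ft_force"].round(1),round(s["width"],3)); return s
ctrl.reach([*p,.21],q); st("above")
print(ctrl.line_to([*p,.172],max_speed=.08,max_force=15)); st("near")
print(ctrl.line_to([*p,.137],max_speed=.04,max_force=20)); ctrl.wait(.3); s=st("pressed")
for n in ["side","top","wrist"]:
    f=cams.grab_frame(n)
    if n=="wrist": f["T"]=toolT(s)@f["T_tool_cam"]
    np.savez(f"/tmp/p_{n}.npz",**f); im=f["img"][:,:,::-1]
    if n=="side": im=cv2.resize(im[320:480,270:470],(800,640))[:600]
    cv2.imwrite(f"pics/p_{n}.png",im)
```

```text
above 23.22 [ 0.5273 -0.2867  0.2103] [-0.3  0.   0.4] 0.001
False
near 23.84 [ 0.5269 -0.2864  0.1715] [-0.5 -0.2  0.4] 0.0
False
pressed 25.17 [ 0.5256 -0.2868  0.1368] [-4.5 -0.9  7.5] 0.002
```

View pics/p_side.png

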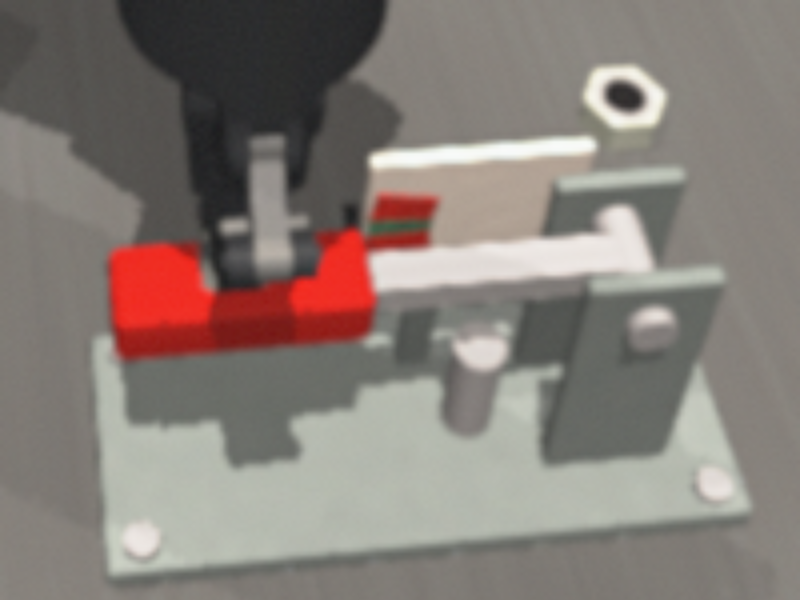

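View pics/p_wrist.png

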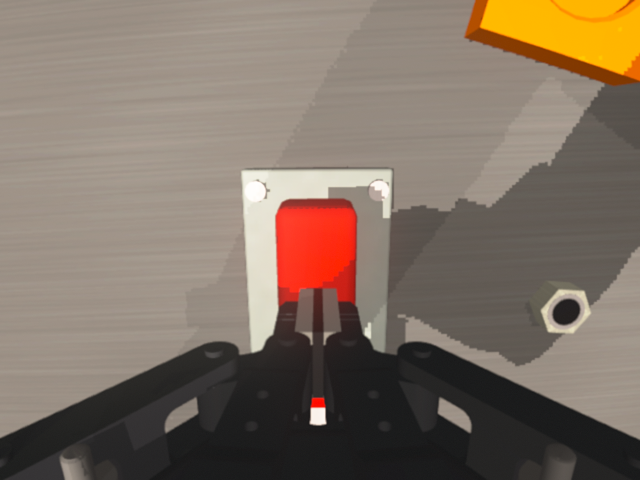

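View pics/p_top.png

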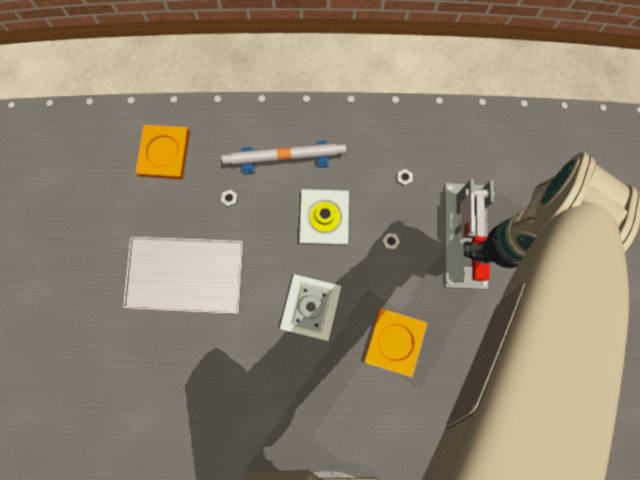

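The side view shows the fingers on the grip, the lever about level, and the dark pointer at crop (350,215) just left of the green band at (400,228). The top view shows both parts in their nests and the nuts and shaft unmoved. I'll measure the lever angle.

Run:
```python
from h import *
for n in ["p_wrist","p_side"]:
    f=dict(np.load(f'/tmp/{n}.npz')); W=cloud(f,f.get("T")); I=f["img"].astype(int)
    m=(I[...,0]>200)&(I[...,1]<60)&(I[...,2]<60)&(W[...,2]>.1)&(W[...,2]<.16)
    if n=="p_wrist": m[:208]=False; m[300:]=False
    P=W[m]; 
    d=np.array([.9988,-.048]); piv=np.array([.6569,-.2928]); s=(P[:,:2]-piv)@d; t=(P[:,:2]-piv)@np.array([.048,.9988])
    k=(np.abs(t)<.013)&(s<-.095)&(s>-.17)
    for _ in range(10):
        c=np.polyfit(s[k],P[k,2],1); r=P[:,2]-np.polyval(c,s); k=(np.abs(t)<.013)&(s<-.095)&(s>-.17)&(np.abs(r)<.0015)
    print(n,k.sum(),"raised rad",np.arctan(-c[0]).round(4),"z@130",np.polyval(c,-.13).round(4))
```

```text
p_wrist 4929 raised rad -0.0122 z@130 0.1126
p_side 436 raised rad -0.0014 z@130 0.1135
```

Run:
```python
from h import *
f=dict(np.load('/tmp/p_side.npz')); im=f["img"][:,:,::-1]
cv2.imwrite("pics/p_zoom.png",cv2.resize(im[350:400,330:400],(770,550),interpolation=cv2.INTER_NEAREST))
```

```text
(no output)
```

View pics/p_zoom.png

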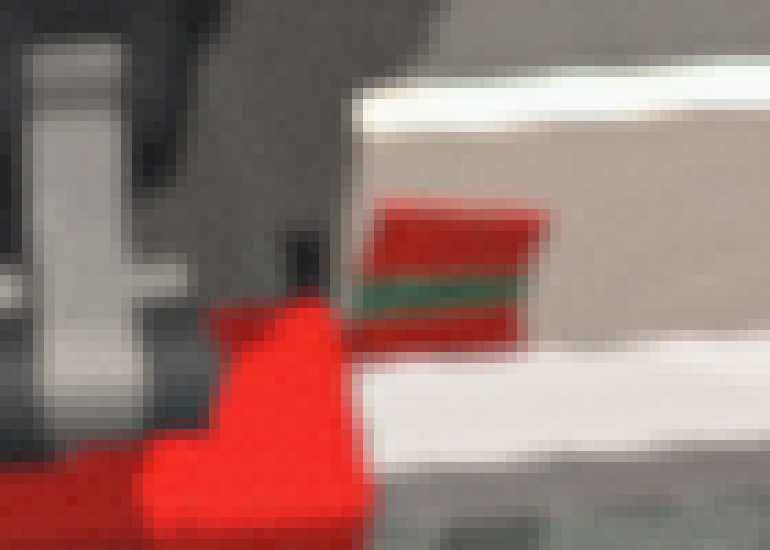

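The lever is level: slope −0.001 to −0.012 rad, pad height 0.1126 to 0.1135 m (target 0.112). One last steadiness check, then hand in.

Run:
```python
from cell import ctrl,order
from h import *
f=dict(np.load('/tmp/p_top.npz')); W=cloud(f)
box(W,"boss",290,335,285,330,.05,.07); box(W,"hub",305,345,195,235,.045,.07)
ctrl.wait(.5); s=ctrl.read_state(); print(s["clock"],s["eef_pos"],s["ft_force"]); order.hand_in()
```

```text
boss 396 zmed 0.057 rect [0.4403 0.0345] [0.0408 0.0429] 89.99 minc [0.4399 0.0346]
hub 272 zmed 0.0512 rect [0.6273 0.0075] [0.0369 0.0359] 56.58 minc [0.6269 0.007 ]
25.8167 [ 0.52557029 -0.2867186   0.13672288] [-5.87986048 -1.25612662  7.67427713]
the job is handed in; nothing more can be done
```

I seated the cap in the rectangular nest and the shield in the round nest and let go of both. I then pressed the lever to its middle position and handed in at 25.8 s, with the closed fingers still holding it there.

**Cap and shield:** the last top view puts the boss top at 57.0 mm and the hub top at 51.2 mm, against 57 and 51 mm for fully seated.

**Lever:** the grip is within about 0.01 rad of level, with its pad at 112.6 mm (wrist camera) to 113.5 mm (side camera) against 112 mm. That is a lever angle of about 0.22 to 0.23 rad, held with about 8 N downward and well short of the bottom stop. The side view shows the pointer beside the green band, but at an angle and partly hidden by the grip, so I relied on the slope and height instead. The push also had a sideways part of about 6 N.

**Bystanders:** the nuts and the shaft look unmoved in the top image; I did not re-measure them. No check failed.

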